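# Clear the casting plate and present the scraper over the rinse trough

### The arm

A 6-joint arm with a two-finger parallel gripper is mounted at the origin on a cart in front of the work surface, level with it; the furniture and walls round the work are solid. World frame = base frame: x ahead of the robot, y to its left, z up, the work surface at z = 0. Lengths are in mm, angles in rad, forces in N, time in s.
With the tool pointing down it reaches from about 350 to 875 mm from the base axis. Payload 4.2 kg.
Tool frame: the origin (TCP) lies at the very end of the fingers, on their centre line; the grasp point (between the pads) lies 19 mm behind it (arm.grip_point_offset is the distance from the TCP to the grasp point, in mm); z points along the fingers, y is the direction in which the jaws open and shut (so a half turn about z gives the same grasp; the last joint's range is limited). The gripper opens to 85 mm and grips with 20 to 120 N. Pads are 22 mm wide; open, the fingers measure 114 mm over their backs; the gripper's body (76 mm by 85 mm) begins 54 mm behind the grasp point. The pads swing forward as they close: fully open they stand 13 mm farther back than shut.
Start: joints at [-0.955, 0.385, 0.008, 0, -1.194, -0.259], TCP at [218.313, -585.61, 231.312] pointing down, gripper open.
Joint ranges: [-3.14, 3.14], [-1.21, 2.06], [-1.07, 1.41], [-3.16, 2.05], [-2.99, -0.16], [-3.1, 3.1]. Speed limits (rad/s): [2.79, 2.79, 3.14, 3.14, 3.14, 3.14].

### API

Orientations are given as a unit quaternion [x, y, z, w].
In Python, from bench import arm gives the robot as it stands.
- The arm moves only by the tool drive_tool, never from a script. Its argument "steps" is a list of rows, each a list of 5 numbers: the shift along the tool's x, y, z in m, then the turn about the tool's z in degrees, then the finger opening in m, from 0 to 0.0854. A call has 1 to 20 rows; each row shifts and turns the commanded pose from where the row before left it, along the tool's axes as they then stand; what a row does not reach is not made up. A row lasts 1/10 s, in which the tool goes at most 50 mm and 8.59 degrees, less where a joint would pass 70% of its speed; a pose out of reach is approached as far as the arm can. A call is refused whole if a number of a shift passes 0.05 or a number of a turn 8.59, either way. A call with a gripper value outside its range is refused whole. The fingers move at their own pace and stop on an object; the grip force is fixed at half the most. Time passes only in rows, so rows that do not move let the fingers close. It gives the time, the measured TCP pose, the force and the opening at its end, in the units of the state.
- arm.read_state(): the state, without advancing time (a new reading comes with each control period).
- arm.get_image(name): name is "side" or "top" or "wrist"; returns (picture, depth): 400x640x3 uint8, blue, green, red; 400x640 float32, mm along the optical axis (not along the pixel's ray), 0 where there is no reading.
- arm.camera_params(name): a dict with "K" (3x3 intrinsics, pixels), "dist" ([k1, k2, p1, p2, k3] as OpenCV has them; the pictures are not rectified), "world_to_cam" (4x4, takes a point from world to camera coordinates); the wrist camera has in their place "mount" (4x4, takes a point from camera to tool coordinates, whose origin is the TCP and whose axes are the flange's). Camera axes: x right, y up, looking along -z (the intrinsics and any distortion apply to the point x, -y, -z); pixel columns grow to the right and rows downward; lengths in mm; the calibration is good to about 2 mm. A picture is of the moment at which its call begins: read the wrist's pose just before it. camera_params takes no time and is no camera call.
- arm.job_done(): hands the job in, once; it reports no verdict.
The state is a dict: "clock": time; "joints": joint angles; "joint_vel": joint speeds; "joint_efforts": joint torques, N m; "position": TCP position; "ee_rot": TCP orientation; "contact_force": force on the tool from outside, world axes, zero at the start; "wrist_torque": the same for the moment, N m; "gripper_width": finger opening in mm.
Only numpy, scipy, OpenCV 4.12 (cv2) and the standard library are available. Lean on these libraries where they do the work, as an engineer would, in place of code of your own. Each camera call takes 0.05 s, during which the arm holds its last target.

### The job

Pick up the scraper block by its handle and push the three loose resin chips off the casting plate into its catch gutter, touching the chips with the scraper only, not with the gripper. Then carry the scraper across the row of glassware without disturbing any of it, and hold it over the rinse trough, upright and centred, its length along the trough's, with its foot about 15 mm above the rim and not touching it. Finish like that, still gripping the scraper and keeping it still in the air, ready for me to rinse it; do not put it down or let go.

Things in the scene. Friction and masses are not known exactly. Their poses are not given: they have to be found in the camera images.
- scraper_center (a point): Centre of the loose upright scraper (0.16 kg), 40 mm above its foot; z up. Metal body 110 (x) x 28 (y) x 30 mm high, rubber-footed; on it a grey handle 80 (x) x 18 mm thick (y), from 30 to 80 mm above the foot. Stands on the worktop, its length within 0.35 rad of world y. Grip the handle across its thickness, mid-length, about 60 mm above the foot, fingers clear of the body.
- plate_top (a point): Centre of the top of the fixed casting plate, 140 (x) by 140 mm (y), smooth dark metal, level, 34 mm above the worktop; z up. The catch gutter runs along its whole +y edge (the far edge seen from the robot); this +y points within 0.25 rad of world +x.
- gutter_floor (a point): Centre of the floor of the catch gutter, a steel channel fixed along the plate's +y edge, 100 mm from the plate's centre in y. Inside 134 mm long (x), 60 mm wide (y); its floor is 30 mm below the plate's top, its outer wall ends 8 mm below the plate's top. Axes as the plate's. Chips must end up lying inside it.
- chip_1_center (a point): Centre of a loose white resin chip, five-sided, about 20 mm across and 8 mm thick, 12 g, lying flat on the plate within 34 mm of the plate's centre in plate x and from -20 to +35 mm in plate y.
- chip_2_center (a point): Centre of a loose white resin chip, four-sided, about 18 mm across and 8 mm thick, 12 g, lying on the plate in the same area.
- chip_3_center (a point): Centre of a loose white resin chip, six-sided, about 20 mm across and 8 mm thick, 12 g, lying on the plate in the same area. One straight stroke along plate +y pushes all three off, if the scraper's foot travels 1 to 4 mm above the plate.
- trough_mouth (a point): Centre of the mouth of the fixed steel rinse trough, level with its rim, 30 mm above the worktop; z up. Mouth 140 mm long (x) by 56 mm wide (y), outside 150 by 69 mm over the rolled rim, whose bead stands 2 mm higher. Its length is within 0.25 rad of world y.
- tube_a: Loose capped sample tube standing upright, 34 mm across and 109 mm high, origin at its underside; one of four pieces in a row between plate (left) and trough and scraper (right), in any order.
- tube_b: Loose capped sample tube like tube_a, 34 mm across and 109 mm high, origin at its underside; in the same row.
- glass_beaker_2: Loose glass beaker standing upright, 69 mm across and 75 mm high, origin at its underside; in the same row.
- weigh_bottle: Loose glass weighing bottle with a knobbed lid, 39 mm across and 59 mm high, origin at its underside; in the same row.
Mind the look-alikes: they are no part of the job. Leave any purple or turquoise look-alike of the tube_a alone.

How it is judged:
By the outcome, as a careful person would: the job done as asked, in the order asked, and still so for the second after the job is handed in, while the arm keeps its last pose, push and grip.
It also fails if it takes over 50 s, if anything falls off the work surface, if the arm or the gripper's body presses on something with over 40 N, if the wrist force passes 120 N, or if a joint passes its speed limit or range.

## Working session

There is one attempt and no reset: what is moved stays moved. The work goes in short steps, Python scripts to look and compute and a tool call to move; the robot and the scene stay as the last step left them, time stands still between calls to the robot, and variables do not carry over. Pictures are saved under pics/ and viewed, and the job is handed in when it is done.

Besides the shell and the picture viewer there is one more tool, called after ">>>" as name(argument=value, ...), one argument or row to a line, values as JSON. drive_tool: Moves the arm, as the interface text tells. Its arguments: {"type":"object","properties":{"steps":{"type":"array"}},"required":["steps"]}

```bash
mkdir -p pics; ls; cat > h.py <<'E'
import numpy as np, cv2
from bench import arm
def snap(n,tag):
    st=arm.read_state(); im,d=arm.get_image(n); cv2.imwrite(f'pics/{tag}.png',im); np.savez(f'pics/{tag}.npz',im=im,d=d,pos=st['position'],rot=st['ee_rot']); return im,d
def world(n,uv,depth,tag=None):
    p=arm.camera_params(n);K=np.array(p['K'],float);D=np.array(p['dist'],float)
    uv=np.asarray(uv,np.float64).reshape(-1,1,2)
    xy=cv2.undistortPoints(uv,K,D).reshape(-1,2); z=np.asarray(depth,float).reshape(-1)
    c=np.stack([xy[:,0]*z,-xy[:,1]*z,-z,np.ones_like(z)],1)
    if n=='wrist':
        from scipy.spatial.transform import Rotation as R
        f=np.load(f'pics/{tag}.npz');T=np.eye(4);T[:3,:3]=R.from_quat(f['rot']).as_matrix();T[:3,3]=f['pos']
        M=T@np.array(p['mount'])
    else: M=np.linalg.inv(np.array(p['world_to_cam']))
    return (c@M.T)[:,:3]
def cloud(n,tag):
    f=np.load(f'pics/{tag}.npz');d=f['d'];v,u=np.mgrid[:400,:640]
    return world(n,np.stack([u,v],-1).reshape(-1,2),d.reshape(-1),tag).reshape(400,640,3),f['im'],d
E
python3 - <<'E'
from h import *
print(arm.read_state())
for n in('top','side','wrist'):
    snap(n,n+'0'); p=arm.camera_params(n); print(n,p)
E
```

```text
pics
{'clock': 0.0, 'joints': array([-9.55391832e-01,  3.85548339e-01,  6.65186971e-03, -5.25809040e-04,
       -1.19402712e+00, -2.58574718e-01]), 'joint_vel': array([ 9.90335977e-04,  1.76871540e-04,  6.52260127e-05, -3.94851468e-04,
       -1.67315499e-04,  2.08685714e-04]), 'joint_efforts': array([-7.44358076e-04, -3.92292917e+01,  1.88403243e+01,  4.18609723e+00,
       -4.57579663e-03, -1.70290252e-05]), 'position': array([ 218.1215117 , -585.07861498,  230.2327741 ]), 'ee_rot': array([-1.77374293e-01,  9.84142860e-01,  1.06709781e-03, -2.28744921e-04]), 'contact_force': array([ 0.39927007, -0.2989584 ,  0.01048544]), 'wrist_torque': array([-0.0053514 , -0.02307401, -0.01458585]), 'gripper_width': 85.38434573154082}
top {'K': array([[450.37992994,   0.        , 319.32827457],
       [  0.        , 450.37992994, 200.45265839],
       [  0.        ,   0.        ,   1.        ]]), 'dist': array([-0.09197757,  0.        ,  0.        ,  0.        ,  0.        ]), 'world_to_cam': array([[-2.17131880e-02, -9.99719884e-01,  9.41755042e-03,
        -6.79674815e+01],
       [ 9.83575959e
[... 742 characters left out ...]
2185467e+03],
       [ 0.00000000e+00,  0.00000000e+00,  0.00000000e+00,
         1.00000000e+00]])}
wrist {'K': array([[320.93614143,   0.        , 315.67533713],
       [  0.        , 320.93614143, 198.80719342],
       [  0.        ,   0.        ,   1.        ]]), 'dist': array([-0.06483415,  0.        ,  0.        ,  0.        ,  0.        ]), 'mount': array([[ 4.41472416e-05,  9.52038551e-01,  3.05978095e-01,
         7.96400207e+01],
       [ 9.99999850e-01,  1.25224722e-04, -5.33914031e-04,
        -5.04307584e-01],
       [-5.46622763e-04,  3.05978073e-01, -9.52038403e-01,
        -1.40807145e+02],
       [ 0.00000000e+00,  0.00000000e+00,  0.00000000e+00,
         1.00000000e+00]])}
```

View pics/top0.png

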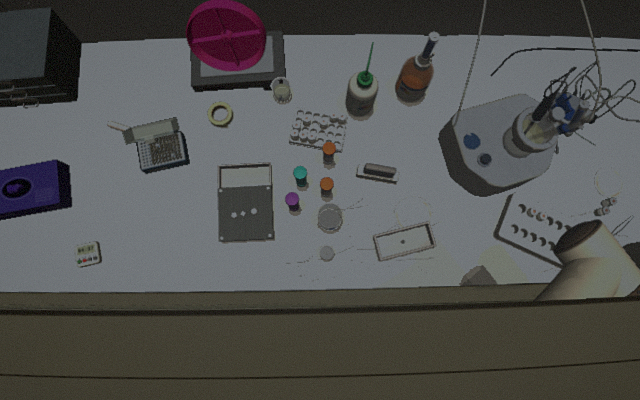

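View pics/side0.png

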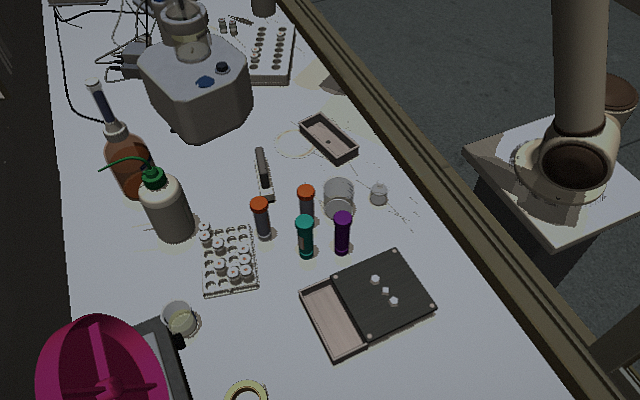

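View pics/wrist0.png

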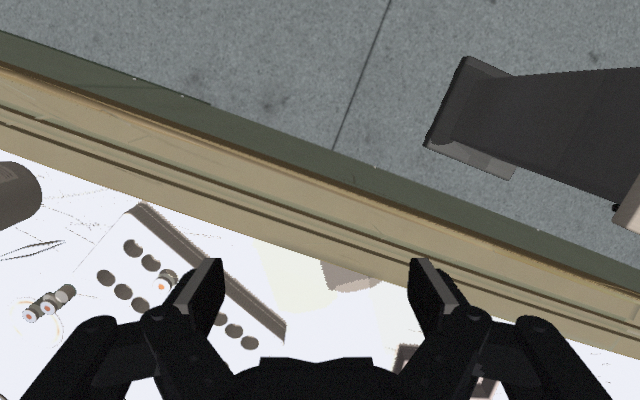

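The top view shows the plate centre near (246,212), with the gutter beyond it near (246,177). The chips are near (234,214), (243,212) and (254,211), the scraper near (379,173) and the trough near (404,241). The row runs through the orange tubes (329,148) and (326,184), the beaker (330,216) and the bottle (327,253). The turquoise (300,173) and purple (292,200) look-alikes stand between the row and the plate.

```bash
python3 - <<'E'
from h import *
P,im,d=cloud('top','top0')
S,ims,ds=cloud('side','side0')
def q(u,v,A=P): return np.round(A[v,u],1)
for nm,(u,v) in dict(plate=(246,225),gut=(246,178),c1=(234,214),c2=(243,212),c3=(254,211),scr=(379,171),trf=(404,250),tA=(329,147),tB=(326,184),bk=(330,216),wb=(327,253),tq=(300,172),pu=(292,199)).items(): print(nm,q(u,v))
# side cloud slices: regions by height
def rect(Pts):
    r=cv2.minAreaRect(Pts.astype(np.float32)); return np.round(r[0],1),np.round(r[1],1),round(r[2],2)
for A,n in((P,'top'),(S,'side')):
    X=A.reshape(-1,3)
    def sel(x0,x1,y0,y1,z0,z1):
        m=(X[:,0]>x0)&(X[:,0]<x1)&(X[:,1]>y0)&(X[:,1]<y1)&(X[:,2]>z0)&(X[:,2]<z1);return X[m]
    sc=sel(*(np.array([-60,60,-110,110])[[0,1,2,3]]+np.array([q(379,171)[0]]*2+[q(379,171)[1]]*2)),62,100)
    print(n,'handle',len(sc),rect(sc[:,:2]),np.median(sc[:,2]))
    print(n,'table',np.median(sel(400,600,-150,-100,-20,20)[:,2]))
bigt=cv2.resize(im[90:290,200:460],None,fx=3,fy=3,interpolation=cv2.INTER_CUBIC);cv2.imwrite('pics/z1.png',np.clip(bigt*1.5,0,255).astype('uint8'))
bigt=cv2.resize(ims[90:390,180:480],None,fx=2,fy=2,interpolation=cv2.INTER_CUBIC);cv2.imwrite('pics/z2.png',bigt)
# top-down height map from both
H=np.zeros((500,500),np.float32)
for A in(P,S):
    X=A.reshape(-1,3)
    ix=((X[:,0]-250)).astype(int);iy=((X[:,1]+300)).astype(int)
    for a,b,z in zip(ix,iy,X[:,2]):
        if 0<=a<500 and 0<=b<500 and -5<z<150: H[499-a,499-b]=max(H[499-a,499-b],z)
cv2.imwrite('pics/hm.png',cv2.applyColorMap(np.clip(cv2.dilate(H,np.ones((3,3)))*2,0,255).astype('uint8'),cv2.COLORMAP_JET))
E
```

```text
plate [485.1 110.6  32.8]
gut [616.1 115.9   3.6]
c1 [512.9 140.2  42. ]
c2 [518.  117.5  39.6]
c3 [519.5  88.7  42.8]
scr [ 611.4 -232.5   72.5]
trf [ 336.   -64.1 1183. ]
tA [ 667.2 -105.6  105. ]
tB [573.  -95.8 105. ]
bk [ 5.090e+02 -1.074e+02 -1.000e-01]
wb [407.6 -95.4  56.8]
tq [604.4 -32.5 105.4]
pu [537.3 -12.1 104.9]
top handle 251 (array([ 617.7, -235.7]), array([79.5, 20. ]), 80.14) 77.71692866186982
top table -0.8081091239203033
side handle 277 (array([ 620.1, -231.9]), array([80.1, 17.9]), 78.77) 77.2037777857854
side table -1.0843693663170484
```

View pics/z1.png

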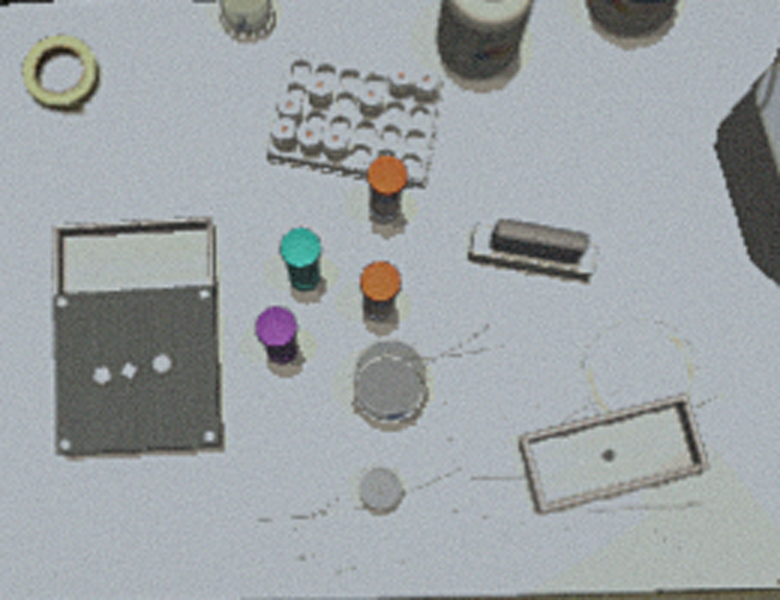

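View pics/hm.png

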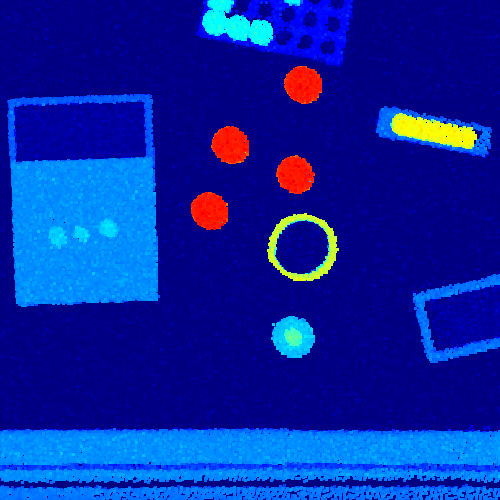

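```bash
cat > fit.py <<'E'
from h import *
import sys
def rect(Pts):
    r=cv2.minAreaRect(Pts.astype(np.float32)); return np.round(r[0],1),np.round(r[1],1),round(r[2],2)
def rr(Y):
    # trimmed rect: percentile-based over angles
    best=None
    for a in np.arange(-45,45,.25):
        c,s=np.cos(np.radians(a)),np.sin(np.radians(a));u=Y@[c,s];v=Y@[-s,c]
        l=np.percentile(u,[1,99]);m=np.percentile(v,[1,99]);A=np.ptp(l)*np.ptp(m)
        if best is None or A<best[0]: best=(A,a,np.round(np.array([l.mean()*c-m.mean()*s,l.mean()*s+m.mean()*c]),1),round(np.ptp(l),1),round(np.ptp(m),1))
    return best[1:]
for n in('top','side'):
    A,im,d=cloud(n,n+'0');X=A.reshape(-1,3)
    def sel(x0,x1,y0,y1,z0,z1):
        m=(X[:,0]>x0)&(X[:,0]<x1)&(X[:,1]>y0)&(X[:,1]<y1)&(X[:,2]>z0)&(X[:,2]<z1);return X[m]
    print(n)
    B=sel(430,600,30,200,25,50);print('plate',rr(B[:,:2]),np.median(B[:,2]))
    G=sel(430,700,30,200,15,50);print('plate+gut',rr(G[:,:2]))
    T=sel(370,520,-330,-140,20,45);print('trough',rr(T[:,:2]),np.median(T[:,2]),np.percentile(T[:,2],95))
    h=sel(560,680,-300,-170,65,95);print('handle',rr(h[:,:2]),np.median(h[:,2]))
    b=sel(560,680,-310,-160,20,95);print('body',rr(b[:,:2]))
    for nm,x,y,z0 in(('tA',667,-105,98),('tB',573,-96,98),('tq',604,-32,98),('pu',537,-12,98),('wb',410,-95,30),('bk',504,-104,60)):
        w=sel(x-45,x+45,y-40,y+40,z0,130);print(nm,rr(w[:,:2]),np.percentile(w[:,2],95).round(1)) if len(w)>5 else None
    C=sel(470,560,50,160,38.,50);print('chips',len(C))
    g=im.min(-1) if 0 else cv2.cvtColor(im,cv2.COLOR_BGR2GRAY)
    msk=(g>130)&(np.abs(A[...,0]-520)<50)&(np.abs(A[...,1]-115)<60)
    nn,lab,st,ce=cv2.connectedComponentsWithStats(msk.astype('uint8'))
    for i in range(1,nn):
        if st[i,4]>8: print('  blob',ce[i].round(1),st[i,4],np.median(A[lab==i],0).round(1))
E
python3 fit.py
```

```text
top
plate (np.float64(0.75), array([517.4, 114.4]), np.float64(138.2), np.float64(138.1)) 32.9375019662059
plate+gut (np.float64(1.5), array([548.9, 115.3]), np.float64(201.2), np.float64(139.2))
trough (np.float64(12.75), array([ 433.1, -278.9]), np.float64(68.4), np.float64(113.5)) 29.882952094729262 33.69349426620531
handle (np.float64(-12.25), array([ 617.8, -235.7]), np.float64(18.6), np.float64(77.0)) 77.86519174599516
body (np.float64(-11.25), array([ 617.1, -235.3]), np.float64(26.5), np.float64(107.1))
tA (np.float64(17.0), array([ 663.9, -105.2]), np.float64(30.8), np.float64(32.0)) 110.9
tB (np.float64(-33.75), array([573.7, -97.3]), np.float64(31.0), np.float64(30.9)) 111.2
tq (np.float64(27.25), array([603.3, -32.3]), np.float64(31.0), np.float64(30.7)) 110.3
pu (np.float64(-36.25), array([537.4, -11.5]), np.float64(30.8), np.float64(31.8)) 110.8
wb (np.float64(12.25), array([411.6, -94.8]), np.float64(35.8), np.float64(36.0)) 56.9
bk (np.float64(-31.5), array([ 501.7, -104.4]), np.float64(63.5), np.float64(63.0)) 76.1
chips 78
side
plate (np.float64(2.25), array([520.5,
[... 444 characters left out ...]
t64(27.2), np.float64(103.5))
tA (np.float64(13.0), array([ 666.3, -102. ]), np.float64(31.2), np.float64(31.2)) 109.2
tB (np.float64(-8.75), array([576.8, -94. ]), np.float64(31.6), np.float64(31.5)) 109.1
tq (np.float64(44.0), array([605.9, -29.3]), np.float64(31.0), np.float64(31.6)) 109.2
pu (np.float64(-9.0), array([540.5,  -8.5]), np.float64(31.4), np.float64(31.7)) 109.4
wb (np.float64(-28.25), array([414.2, -91.3]), np.float64(35.1), np.float64(35.0)) 57.2
bk (np.float64(-34.25), array([ 502.9, -102.4]), np.float64(62.4), np.float64(62.8)) 74.5
chips 153
  blob [374.9 277.9] 39 [522.4  91.2  40.8]
  blob [385.1 289.5] 24 [516.9 119.1  40.8]
  blob [393.4 300. ] 40 [513.6 141.9  40.2]
```

View pics/z2.png

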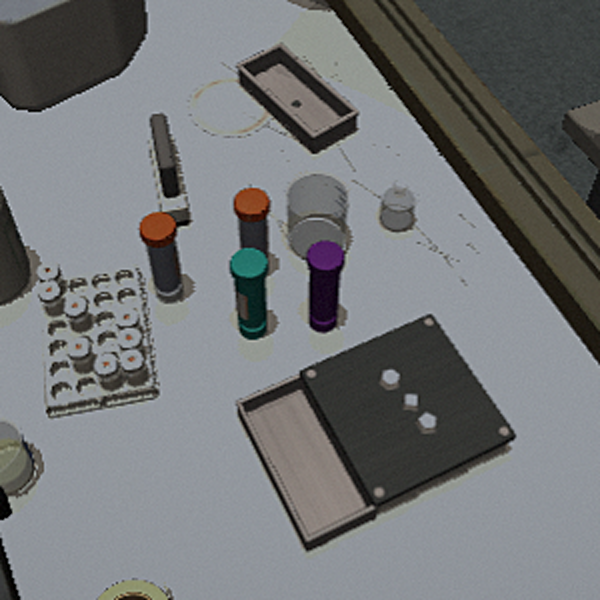

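```bash
sed -i 's/T=sel(370,520,-330,-140/T=sel(370,520,-380,-140/' fit.py; python3 fit.py | grep -E 'trough|top|side'
cat > plan.py <<'E'
from h import *
from scipy.spatial.transform import Rotation as R
import sys
def go(x,y,z,yaw=None):
    s=arm.read_state();M=R.from_quat(s['ee_rot']).as_matrix()
    cur=np.degrees(np.arctan2(M[1,1],M[0,1]))
    print('pos',s['position'].round(2),'jawyaw',cur.round(2),'zaxis',M[:,2].round(4),'w',round(s['gripper_width'],1),'F',s['contact_force'].round(1),'t',round(s['clock'],2),'j',s['joints'].round(2))
    print('tool delta mm',(M.T@(np.array([x,y,z])-s['position'])).round(1), 'turn', None if yaw is None else round(((cur-yaw+180)%360)-180,2))
if __name__=='__main__': go(*map(float,sys.argv[1:]))
E
python3 plan.py 440 -300 260 168.5
python3 - <<'E'
from h import *
P,im,d=cloud('top','top0')
X=P.reshape(-1,3);m=(X[:,2]>100)&(X[:,2]<600)&(X[:,1]<-330)&(X[:,0]>300)
print(np.percentile(X[m],[0,2,50,98,100],axis=0))
E
```

```text
top
trough (np.float64(12.75), array([ 437.2, -297. ]), np.float64(68.3), np.float64(150.6)) 29.678948097656757 33.81609738189559
side
trough (np.float64(13.0), array([ 439.3, -294.7]), np.float64(67.9), np.float64(151.6)) 28.28548693793391 31.381011790518475
pos [ 218.15 -585.23  230.47] jawyaw 110.44 zaxis [-7.0e-04  1.5e-03 -1.0e+00] w 85.4 F [-0.6 -0.2 -0.2] t 0.15 j [-0.96  0.39  0.01 -0.   -1.19 -0.26]
tool delta mm [-307.5  189.9  -29.3] turn -58.06
[[  301.81571085 -1008.44926242   100.00329062]
 [  309.72890895  -915.91144421   106.44755968]
 [  655.31592145  -511.61803444   179.53863839]
 [ 1045.26057833  -342.20718134   591.71412653]
 [ 1048.65598834  -330.02918622   599.9951222 ]]
```

>>> drive_tool(
  steps=[
    [0,0,0,-8.3,0.085],
    [0,0,0,-8.3,0.085],
    [0,0,0,-8.3,0.085],
    [0,0,0,-8.3,0.085],
    [0,0,0,-8.3,0.085],
    [0,0,0,-8.3,0.085],
    [0,0,0,-8.3,0.085],
    [0,0,0,0,0.085],
  ],
)

```text
clock: 0.95
position: [218.2, -585.4, 230.9]
ee_rot: [-0.633, 0.774, 0.0, 0.0]
contact_force: [0.7, 0.2, -0.1]
gripper_width: 84.7
```

```bash
python3 plan.py 440 -300 260 168.5
```

```text
pos [ 218.24 -585.41  230.89] jawyaw 168.53 zaxis [-3.e-04  8.e-04 -1.e+00] w 84.7 F [ 0.7  0.2 -0.1] t 0.95 j [-0.96  0.39  0.01 -0.   -1.19  0.76]
tool delta mm [-323.8 -160.5  -29. ] turn 0.03
```

```bash
python3 - <<'E'
from h import *
for n in('top','side'):
    P,im,d=cloud(n,n+'0')
    X=P.reshape(-1,3)
    for x0 in range(480,760,40):
        m=(X[:,2]>60)&(X[:,2]<600)&(X[:,1]<-320)&(X[:,1]>-450)&(abs(X[:,0]-x0)<20)
        if m.sum()>3: Y=X[m]; i=np.argsort(-Y[:,1])[:1]; print(n,x0,m.sum(),Y[i].round(),'maxz',Y[:,2].max().round())
E
```

```text
top 600 225 [[ 617. -429.  109.]] maxz 144.0
top 640 395 [[ 657. -351.  358.]] maxz 363.0
top 680 441 [[ 671. -351.  375.]] maxz 397.0
top 720 378 [[ 700. -358.  394.]] maxz 415.0
side 600 320 [[ 618. -427.   67.]] maxz 141.0
side 640 691 [[ 657. -348.  341.]] maxz 354.0
side 680 739 [[ 670. -349.  369.]] maxz 377.0
side 720 757 [[ 715. -404.  115.]] maxz 143.0
```

>>> drive_tool(
  steps=[
    [-0.0324,-0.016,-0.0029,0,0.085],
    [-0.0324,-0.016,-0.0029,0,0.085],
    [-0.0324,-0.016,-0.0029,0,0.085],
    [-0.0324,-0.016,-0.0029,0,0.085],
    [-0.0324,-0.016,-0.0029,0,0.085],
    [-0.0324,-0.016,-0.0029,0,0.085],
    [-0.0324,-0.016,-0.0029,0,0.085],
    [-0.0324,-0.016,-0.0029,0,0.085],
    [-0.0324,-0.016,-0.0029,0,0.085],
    [-0.0324,-0.016,-0.0029,0,0.085],
    [0,0,0,0,0.085],
    [0,0,0,0,0.085],
  ],
)

```text
clock: 2.15
position: [439.8, -299.2, 260.2]
ee_rot: [-0.633, 0.774, 0.0, -0.0]
contact_force: [-1.0, -0.5, -1.5]
gripper_width: 84.6
```

>>> drive_tool(
  steps=[
    [-0.0168,-0.027,0.0133,0,0.085],
    [-0.0168,-0.027,0.0133,0,0.085],
    [-0.0168,-0.027,0.0133,0,0.085],
    [-0.0168,-0.027,0.0133,0,0.085],
    [-0.0168,-0.027,0.0133,0,0.085],
    [-0.0168,-0.027,0.0133,0,0.085],
    [0,0,0,0,0.085],
    [0,0,0,0,0.085],
    [0,0,0,0,0.085],
  ],
)

```text
clock: 3.05
position: [617.4, -234.4, 181.0]
ee_rot: [-0.632, 0.775, -0.0, -0.0]
contact_force: [-0.1, -0.5, 0.3]
gripper_width: 85.0
```

```bash
cat > w.py <<'E'
from h import *
import sys
from fit import rr
E
sed -i 's/^for n in/if __name__=="__main__":\n  for n in/' fit.py; python3 - <<'E'
s=open('fit.py').read();i=s.index('  for n in')
a,b=s[:i],s[i:].split('\n')
open('fit.py','w').write(a+b[0]+'\n'+'\n'.join('  '+l for l in b[1:]))
E
python3 plan.py 619 -233.5 41 168.5; python3 - <<'E'
from w import *
snap('wrist','w1'); A,im,d=cloud('wrist','w1');X=A.reshape(-1,3)
m=(d.reshape(-1)>0)&(abs(X[:,0]-619)<60)&(abs(X[:,1]+233)<90)
h=X[m&(X[:,2]>68)&(X[:,2]<95)];print(len(h),rr(h[:,:2]),np.median(h[:,2]))
b=X[m&(X[:,2]>22)&(X[:,2]<36)];print(len(b),rr(b[:,:2]),np.median(b[:,2]))
t=X[m&(X[:,2]<10)];print('table',np.median(t[:,2]))
E
```

```text
pos [ 617.43 -234.35  180.96] jawyaw 168.42 zaxis [ 1.e-04 -2.e-04 -1.e+00] w 85.0 F [-0.1 -0.5  0.3] t 3.05 j [-0.12  0.48  0.03  0.   -1.12 -0.08]
tool delta mm [ -1.2  -1.3 140. ] turn -0.08
2016 (np.float64(-11.25), array([ 619.3, -237.6]), np.float64(16.9), np.float64(76.5)) 77.62042513172953
1264 (np.float64(-11.0), array([ 619. , -237.7]), np.float64(27.8), np.float64(105.7)) 27.722359210850726
table -1.8013769212957413
```

View pics/w1.png

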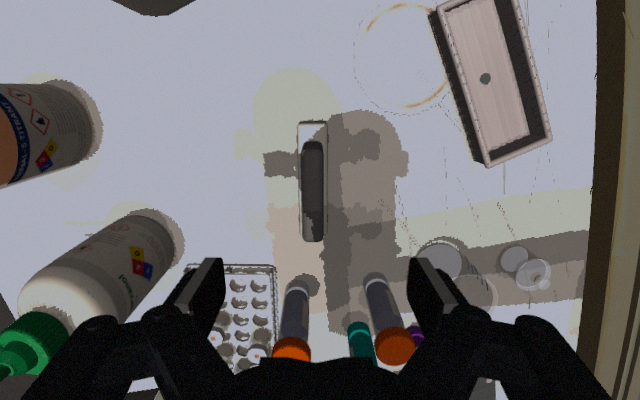

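The wrist view shows the scraper upright between the open fingers, with its handle at about (312,190) and nothing else close. The trough is at the upper right near (490,80). The handle measures (619, -237) with the jaw axis at -11.2°, and the heights match the given ones. I am descending to grasp height.

>>> drive_tool(
  steps=[
    [0.0012,-0.0019,0.025,-0.3,0.085],
    [0,0,0.03,0,0.085],
    [0,0,0.03,0,0.085],
    [0,0,0.025,0,0.085],
    [0,0,0.015,0,0.085],
    [0,0,0.01,0,0.085],
    [0,0,0.005,0,0.085],
    [0,0,0,0,0.085],
    [0,0,0,0,0.085],
  ],
)

```text
clock: 4.0
position: [620.7, -235.0, 41.7]
ee_rot: [-0.635, 0.772, -0.001, 0.001]
contact_force: [-0.0, 0.0, 0.8]
gripper_width: 84.7
```

```bash
python3 plan.py 619 -236 41 168.7
```

```text
pos [ 620.69 -234.99   41.74] jawyaw 168.85 zaxis [ 2.1e-03 -6.0e-04 -1.0e+00] w 84.7 F [-0.   0.   0.8] t 4.0 j [-0.12  0.62 -0.11  0.   -0.84 -0.08]
tool delta mm [1.3 1.5 0.7] turn 0.15
```

>>> drive_tool(
  steps=[
    [0.0012,0.0012,0.0005,0,0.085],
    [0,0,0,0,0.05],
    [0,0,0,0,0.035],
    [0,0,0,0,0.025],
    [0,0,0,0,0.02],
    [0,0,0,0,0.015],
    [0,0,0,0,0.005],
    [0,0,0,0,0.005],
    [0,0,0,0,0.005],
    [0,0,0,0,0.005],
    [0,0,0,0,0.005],
  ],
)

```text
clock: 5.1
position: [618.5, -235.7, 39.9]
ee_rot: [-0.635, 0.772, 0.0, 0.0]
contact_force: [0.6, 0.0, -0.2]
gripper_width: 17.3
```

```bash
for i in 1 2 3; do python3 plan.py 619 -236 41 168.7; done
```

```text
pos [ 618.49 -235.69   39.95] jawyaw 168.85 zaxis [-0.  0. -1.] w 17.3 F [ 0.6  0.  -0.2] t 5.1 j [-0.12  0.62 -0.11 -0.   -0.84 -0.07]
tool delta mm [ 0.2 -0.6 -1.1] turn 0.15
pos [ 618.49 -235.69   39.95] jawyaw 168.85 zaxis [-0.  0. -1.] w 17.3 F [ 0.6  0.  -0.2] t 5.1 j [-0.12  0.62 -0.11 -0.   -0.84 -0.07]
tool delta mm [ 0.2 -0.6 -1.1] turn 0.15
pos [ 618.49 -235.69   39.95] jawyaw 168.85 zaxis [-0.  0. -1.] w 17.3 F [ 0.6  0.  -0.2] t 5.1 j [-0.12  0.62 -0.11 -0.   -0.84 -0.07]
tool delta mm [ 0.2 -0.6 -1.1] turn 0.15
```

>>> drive_tool(
  steps=[
    [0,0,-0.005,0,0.005],
    [0,0,-0.01,0,0.005],
    [0,0,-0.02,0,0.005],
    [0,0,-0.025,0,0.005],
    [0,0,-0.03,0,0.005],
    [0,0,-0.03,0,0.005],
    [0,0,-0.02,0,0.005],
    [0,0,-0.005,0,0.005],
    [0,0,0,0,0.005],
    [0,0,0,0,0.005],
  ],
)

```text
clock: 6.1
position: [617.6, -235.4, 183.6]
ee_rot: [-0.635, 0.773, 0.001, -0.001]
contact_force: [-0.7, 0.3, -2.1]
gripper_width: 17.3
```

```bash
python3 plan.py 469 114 185 181.75; python3 - <<'E'
from h import *
snap('side','s1')
im=cv2.imread('pics/s1.png');cv2.imwrite('pics/s1z.png',cv2.resize(im[50:350,180:480],None,fx=2,fy=2))
E
```

```text
pos [ 617.58 -235.44  183.61] jawyaw 168.82 zaxis [-0.0025  0.001  -1.    ] w 17.3 F [-0.7  0.3 -2.1] t 6.1 j [-0.12  0.48  0.04 -0.   -1.13 -0.07]
tool delta mm [-314.   213.5   -0.7] turn -12.93
```

View pics/s1z.png

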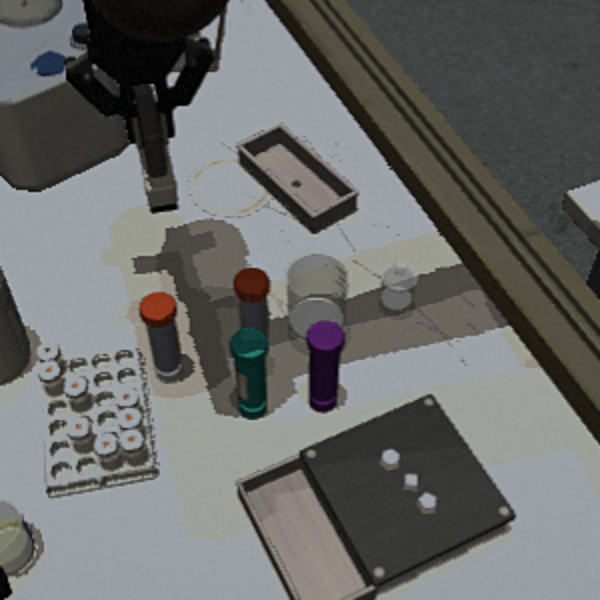

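The scraper hangs level in the gripper near (160,170), and everything else stands as before. I am carrying it over the row to the near end of the plate.

>>> drive_tool(
  steps=[
    [-0.0126,0.0085,0,0,0.005],
    [-0.0251,0.0171,0,0,0.005],
    [-0.0314,0.02135,0,0,0.005],
    [-0.0314,0.02135,0,0,0.005],
    [-0.0314,0.02135,0,0,0.005],
    [-0.0314,0.02135,0,0,0.005],
    [-0.0314,0.02135,0,0,0.005],
    [-0.0314,0.02135,0,0,0.005],
    [-0.0314,0.02135,0,0,0.005],
    [-0.0314,0.02135,0,0,0.005],
    [-0.0157,0.0107,0,0,0.005],
    [-0.0094,0.0064,0,0,0.005],
    [0,0,0,-4.3,0.005],
    [0,0,0,-4.3,0.005],
    [0,0,0,-4.3,0.005],
    [0,0,0,0,0.005],
    [0,0,0,0,0.005],
  ],
)

```text
clock: 7.85
position: [469.5, 113.4, 184.7]
ee_rot: [0.717, -0.697, -0.0, 0.0]
contact_force: [-0.5, -0.4, -1.5]
gripper_width: 17.5
```

```bash
python3 plan.py 469 114 76.5 181.75; cat > meas.py <<'E'
from w import *
import sys
tag=sys.argv[1];cx,cy,zf=map(float,sys.argv[2:5])
for n in('top','side'):
    snap(n,n+tag); A,im,d=cloud(n,n+tag);X=A.reshape(-1,3)
    m=(abs(X[:,0]-cx)<50)&(abs(X[:,1]-cy)<75)
    b=X[m&(X[:,2]>zf+8)&(X[:,2]<zf+34)]
    print(n,len(b),rr(b[:,:2]) if len(b)>20 else '', 'zlow/hi',np.percentile(b[:,2],[1,50,99]).round(1) if len(b) else '')
    st=arm.read_state();print(st['position'].round(1))
E
python3 meas.py 2 469 114 145; python3 - <<'E'
from h import *
im=cv2.imread('pics/side2.png');cv2.imwrite('pics/s2z.png',cv2.resize(im[130:400,250:520],None,fx=2.2,fy=2.2))
E
```

```text
pos [469.53 113.36 184.66] jawyaw -178.37 zaxis [-7.e-04 -4.e-04 -1.e+00] w 17.5 F [-0.5 -0.4 -1.5] t 7.85 j [ 0.57  0.19 -0.4  -0.   -0.99 -0.55]
tool delta mm [ -0.7   0.4 108.2] turn -0.12
top 161 (np.float64(1.5), array([468.3,  81.9]), np.float64(28.4), np.float64(46.1)) zlow/hi [157.9 172.7 177.8]
[469.6 113.4 184.7]
side 762 (np.float64(3.0), array([473. , 117.2]), np.float64(27.0), np.float64(106.3)) zlow/hi [153.3 169.9 177.9]
[469.7 113.4 184.8]
```

View pics/s2z.png

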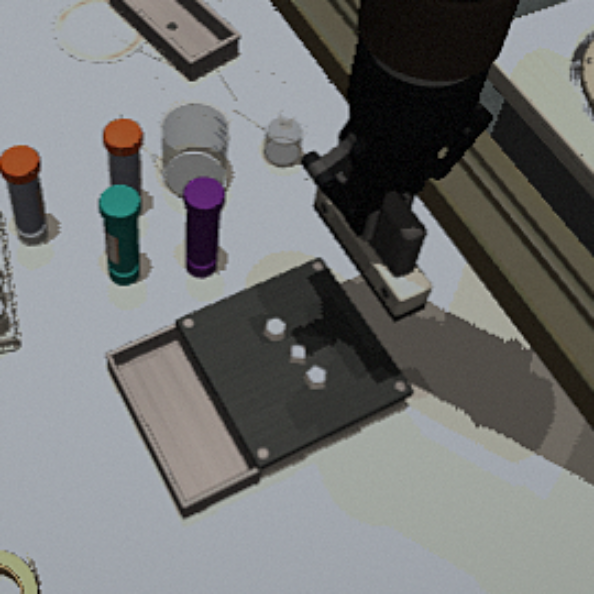

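View pics/top2.png

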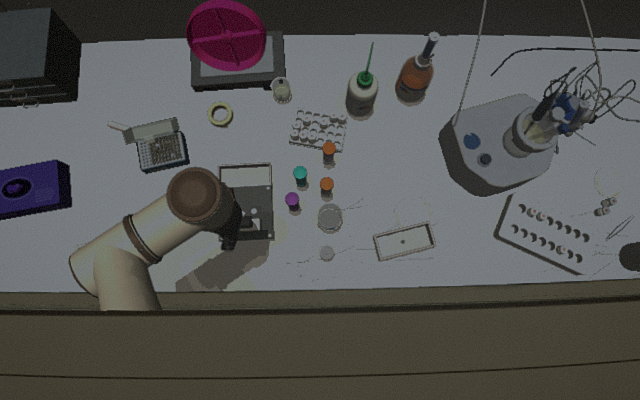

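The scraper is above the robot side of the plate, around (380,260) in the crop, parallel to the gutter and behind all three chips. All the glassware is in place.

>>> drive_tool(
  steps=[
    [0,0,0.01,0,0.005],
    [0,0,0.02,0,0.005],
    [0,0,0.025,0,0.005],
    [0,0,0.02,0,0.005],
    [0,0,0.015,0,0.005],
    [0,0,0.01,0,0.005],
    [0,0,0,0,0.005],
    [0,0,0,0,0.005],
    [0,0,0,0,0.005],
  ],
)

```text
clock: 8.85
position: [470.4, 114.0, 85.8]
ee_rot: [0.718, -0.696, 0.0, -0.001]
contact_force: [1.3, -0.7, -1.9]
gripper_width: 17.2
```

```bash
python3 plan.py 469 114 76.5 181.75; python3 meas.py 3 469 114 45; python3 - <<'E'
from h import *
from w import rr
A,im,d=cloud('side','side3');X=A.reshape(-1,3)
B=X[(X[:,0]>495)&(X[:,0]<580)&(abs(X[:,1]-115)<55)&(X[:,2]>25)&(X[:,2]<37)];print('plate z',np.median(B[:,2]))
cv2.imwrite('pics/s3z.png',cv2.resize(im[180:380,280:480],None,fx=3,fy=3))
E
```

```text
pos [470.42 113.98  85.79] jawyaw -178.25 zaxis [ 1.7e-03  9.0e-04 -1.0e+00] w 17.2 F [ 1.3 -0.7 -1.9] t 8.85 j [ 0.57  0.31 -0.53  0.   -0.73 -0.54]
tool delta mm [-0.1  1.4  9.3] turn -0.0
top 124 (np.float64(1.25), array([468.2,  81.8]), np.float64(26.6), np.float64(45.2)) zlow/hi [53.9 74.  78.5]
[470.4 114.   85.8]
side 519 (np.float64(2.25), array([472.7, 125.4]), np.float64(27.4), np.float64(91.2)) zlow/hi [53.3 71.6 77.5]
[470.3 114.   85.8]
plate z 32.697233717881716
```

View pics/s3z.png

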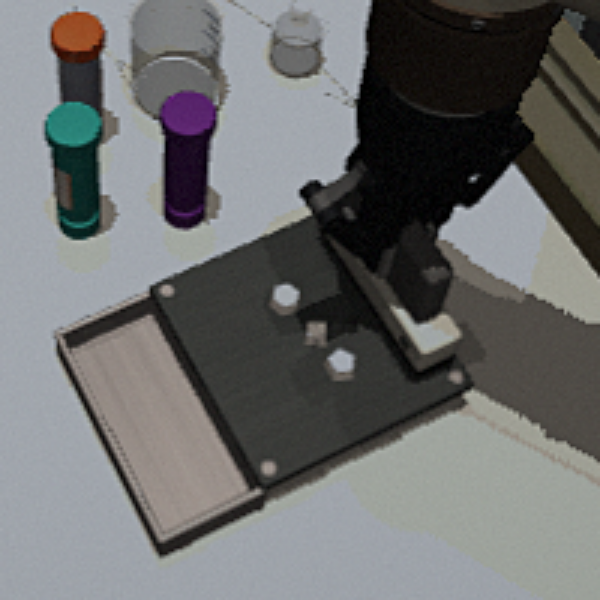

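The scraper is behind the chips with its foot well above the plate. I am checking the gap by comparing the body top with the plate in the same camera.

```bash
python3 - <<'E'
from h import *
for n in('side','top'):
    A,im,d=cloud(n,n+'3');X=A.reshape(-1,3)
    for s in(-1,1):
        m=(abs(X[:,0]-471)<11)&(s*(X[:,1]-115)>43)&(s*(X[:,1]-115)<54)&(X[:,2]>40)&(X[:,2]<90)
        z=X[m][:,2];print(n,s,len(z),np.percentile(z,[10,50,90]).round(1) if len(z) else'')
A,im,d=cloud('top','top3');X=A.reshape(-1,3)
B=X[(X[:,0]>530)&(X[:,0]<580)&(abs(X[:,1]-115)<55)&(X[:,2]>25)&(X[:,2]<37)];print('plate z top',np.median(B[:,2]),len(B))
E
```

```text
side -1 0 
side 1 84 [72.8 74.8 76.4]
top -1 44 [72.2 75.3 76.9]
top 1 0 
plate z top 32.704407301160245 513
```

>>> drive_tool(
  steps=[
    [0,0,0.004,0,0.005],
    [0,0,0.003,0,0.005],
    [0,0,0.002,0,0.005],
    [0,0,0,0,0.005],
    [0,0,0,0,0.005],
  ],
)

```text
clock: 9.45
position: [469.8, 113.6, 75.9]
ee_rot: [0.718, -0.696, -0.0, 0.0]
contact_force: [-0.5, 0.3, -1.5]
gripper_width: 17.7
```

```bash
python3 - <<'E'
from h import *
Z=[]
for k in range(3):
    snap('side','s4');Z.append(arm.read_state()['position'])
snap('top','t4')
print(np.round(Z,1),arm.read_state()['contact_force'])
for n,t in(('side','s4'),('top','t4')):
    A,im,d=cloud(n,t);X=A.reshape(-1,3);s=1 if n=='side' else -1
    m=(abs(X[:,0]-471)<11)&(s*(X[:,1]-115)>43)&(s*(X[:,1]-115)<54)&(X[:,2]>40)&(X[:,2]<90)
    print(n,m.sum(),np.percentile(X[m][:,2],[10,50,90]).round(1))
A,im,d=cloud('side','s4');cv2.imwrite('pics/s4z.png',cv2.resize(im[230:350,350:470],None,fx=5,fy=5,interpolation=cv2.INTER_CUBIC))
E
```

```text
[[469.8 113.7  76. ]
 [469.9 113.7  76.1]
 [469.9 113.7  76.1]] [ 0.21857561 -0.01892824 -2.22322097]
side 79 [62.8 64.5 66.1]
top 35 [63.2 65.3 67.4]
```

View pics/s4z.png

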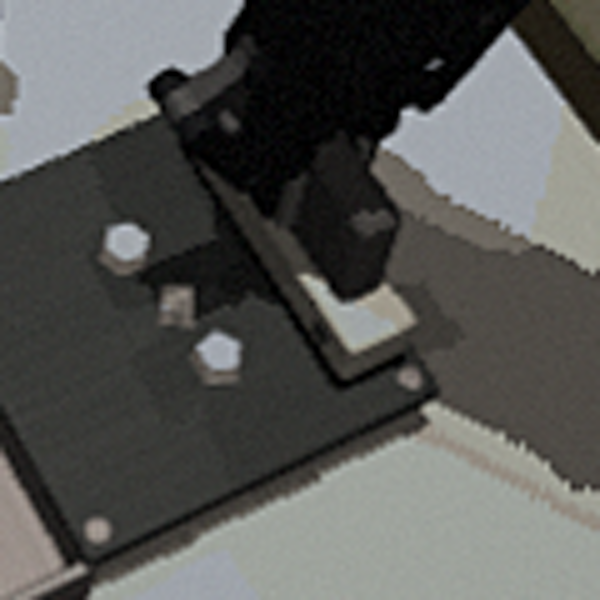

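There is no contact, and the three estimates put the gap at 1.8 to 2.6 mm. I am adding 0.4 mm and making the stroke.

>>> drive_tool(
  steps=[
    [0,-0.003,-0.0004,0,0.005],
    [0,-0.006,0,0,0.005],
    [0,-0.006,0,0,0.005],
    [0,-0.006,0,0,0.005],
    [0,-0.006,0,0,0.005],
    [0,-0.006,0,0,0.005],
    [0,-0.006,0,0,0.005],
    [0,-0.006,0,0,0.005],
    [0,-0.006,0,0,0.005],
    [0,-0.006,0,0,0.005],
    [0,-0.006,0,0,0.005],
    [0,-0.006,0,0,0.005],
    [0,-0.006,0,0,0.005],
    [0,0,0,0,0.005],
    [0,0,0,0,0.005],
  ],
)

```text
clock: 11.15
position: [544.8, 115.9, 76.3]
ee_rot: [0.718, -0.696, -0.0, 0.0]
contact_force: [0.2, -0.8, -0.6]
gripper_width: 17.6
```

```bash
python3 plan.py 591 117.7 76.5 181.75; python3 - <<'E'
from h import *
snap('side','s5');im=cv2.imread('pics/s5.png');cv2.imwrite('pics/s5z.png',cv2.resize(im[200:390,280:470],None,fx=3,fy=3,interpolation=cv2.INTER_CUBIC))
E
```

```text
pos [544.78 115.89  76.29] jawyaw -178.27 zaxis [-1.e-04  0.e+00 -1.e+00] w 17.6 F [ 0.2 -0.8 -0.6] t 11.15 j [ 0.5   0.43 -0.36 -0.   -0.78 -0.47]
tool delta mm [ -0.4 -46.3  -0.2] turn -0.02
```

View pics/s5z.png

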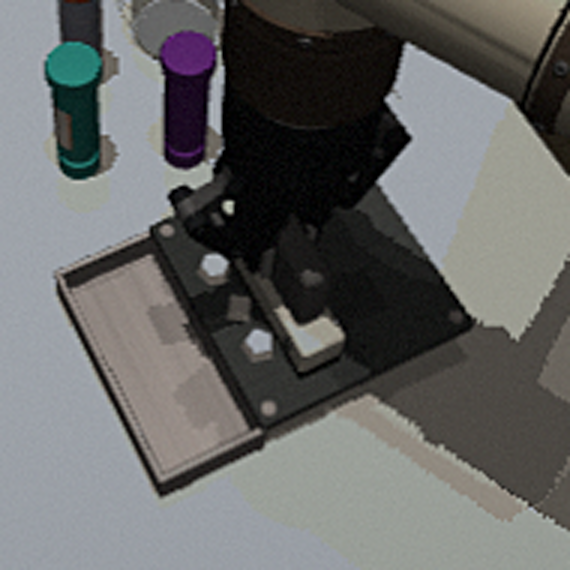

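All three chips are being pushed cleanly ahead of the foot, at (215,265), (238,307) and (258,345). I am continuing off the edge.

>>> drive_tool(
  steps=[
    [0,-0.003,0,0,0.005],
    [0,-0.005,0,0,0.005],
    [0,-0.005,0,0,0.005],
    [0,-0.005,0,0,0.005],
    [0,-0.005,0,0,0.005],
    [0,-0.005,0,0,0.005],
    [0,-0.005,0,0,0.005],
    [0,-0.005,0,0,0.005],
    [0,-0.005,0,0,0.005],
    [0,-0.004,0,0,0.005],
    [0,0,0,0,0.005],
    [0,0,0,0,0.005],
    [0,0,0,0,0.005],
  ],
)

```text
clock: 12.5
position: [591.5, 117.3, 76.4]
ee_rot: [0.718, -0.696, -0.0, 0.0]
contact_force: [0.4, 0.5, -1.3]
gripper_width: 17.4
```

```bash
python3 plan.py 591 117.7 76.5 181.75; python3 - <<'E'
from h import *
snap('side','s6');im=cv2.imread('pics/s6.png');cv2.imwrite('pics/s6z.png',cv2.resize(im[200:390,280:470],None,fx=3,fy=3,interpolation=cv2.INTER_CUBIC))
E
```

```text
pos [591.5  117.34  76.38] jawyaw -178.26 zaxis [-2.e-04 -0.e+00 -1.e+00] w 17.4 F [ 0.4  0.5 -1.3] t 12.5 j [ 0.46  0.5  -0.24 -0.   -0.83 -0.43]
tool delta mm [-0.4  0.5 -0.1] turn -0.01
```

View pics/s6z.png

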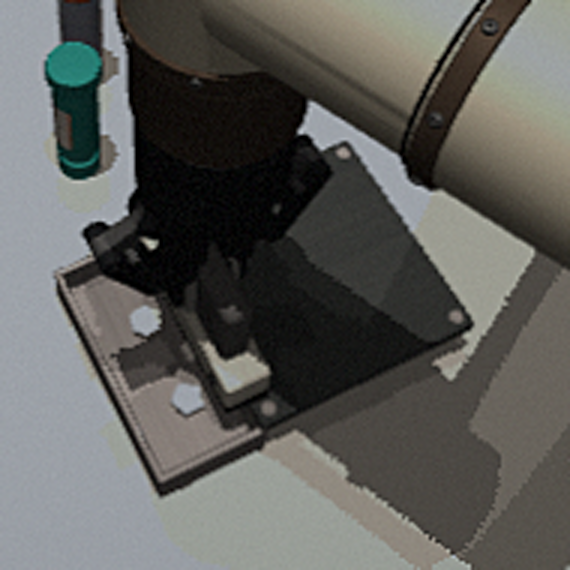

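Two chips are visible in the gutter, at (145,320) and (188,398), and the third is probably in shadow. I am lifting straight up to see it.

>>> drive_tool(
  steps=[
    [0,0,-0.005,0,0.005],
    [0,0,-0.01,0,0.005],
    [0,0,-0.02,0,0.005],
    [0,0,-0.025,0,0.005],
    [0,0,-0.025,0,0.005],
    [0,0,-0.02,0,0.005],
    [0,0,-0.005,0,0.005],
    [0,0,0,0,0.005],
    [0,0,0,0,0.005],
  ],
)

```text
clock: 13.45
position: [590.9, 117.2, 185.4]
ee_rot: [0.718, -0.696, -0.001, 0.001]
contact_force: [0.5, -0.1, -1.4]
gripper_width: 17.8
```

```bash
python3 plan.py 591 117.7 76.5 181.75; python3 - <<'E'
from h import *
snap('side','s7');im=cv2.imread('pics/s7.png');cv2.imwrite('pics/s7z.png',np.clip(cv2.resize(im[200:390,280:470],None,fx=3,fy=3,interpolation=cv2.INTER_CUBIC)*1.5,0,255).astype('uint8'))
snap('wrist','w7')
A,im,d=cloud('side','s7')
g=im.astype(int).sum(2)
for (u,v) in ((328,306),(342,332)): print(A[v,u].round(1))
E
```

```text
pos [590.94 117.17 185.44] jawyaw -178.27 zaxis [-1.9e-03 -3.0e-04 -1.0e+00] w 17.8 F [ 0.5 -0.1 -1.4] t 13.45 j [ 0.46  0.38 -0.12 -0.   -1.07 -0.43]
tool delta mm [ -0.6  -0.3 108.9] turn -0.02
[615.1  93.8  11.3]
[613.1 147.4  10.7]
```

View pics/s7z.png

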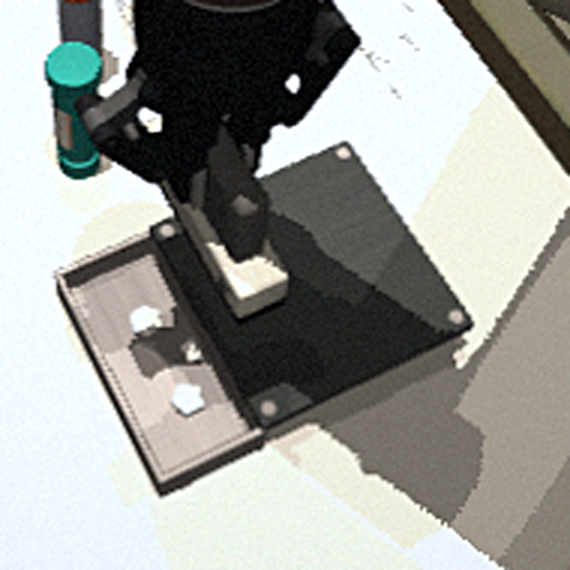

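View pics/w7.png

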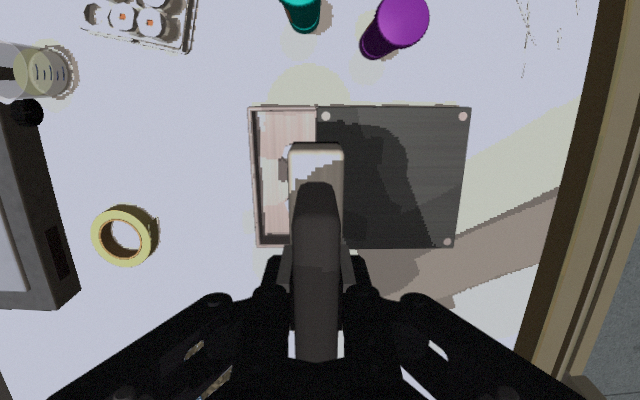

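All three chips lie in the gutter, at crop (145,318), (190,350) and (187,400); the two I sampled have their tops at about 11 mm, so they are flat on the floor. The plate is clear. I am carrying the scraper back over the row at a foot height of about 145 mm.

>>> drive_tool(
  steps=[
    [0.0136,0.0055,0,0,0.005],
    [0.0272,0.011,0,0,0.005],
    [0.034,0.0138,0,0,0.005],
    [0.034,0.0138,0,0,0.005],
    [0.034,0.0138,0,0,0.005],
    [0.034,0.0138,0,0,0.005],
    [0.034,0.0138,0,0,0.005],
    [0.034,0.0138,0,0,0.005],
    [0.034,0.0138,0,0,0.005],
    [0.034,0.0138,0,0,0.005],
    [0.034,0.0138,0,0,0.005],
    [0.034,0.0138,0,0,0.005],
    [0.017,0.0069,0,0,0.005],
    [0.0102,0.0041,0,0,0.005],
    [0,0,0,-3.7,0.005],
    [0,0,0,-3.7,0.005],
    [0,0,0,-3.6,0.005],
    [0,0,0,0,0.005],
    [0,0,0,0,0.005],
  ],
)

```text
clock: 15.45
position: [438.5, -295.3, 186.2]
ee_rot: [0.781, -0.625, -0.0, 0.0]
contact_force: [0.5, -0.7, -0.4]
gripper_width: 17.6
```

```bash
python3 plan.py 438.2 -295.9 85 192.75; python3 meas.py 8 438 -296 145; python3 - <<'E'
from h import *
from w import rr
snap('wrist','w8')
im=cv2.imread('pics/side8.png');cv2.imwrite('pics/s8z.png',cv2.resize(im[50:370,180:480],None,fx=1.8,fy=1.8,interpolation=cv2.INTER_CUBIC))
for n,t in(('wrist','w8'),('side','side8'),('top','top8')):
    A,im,d=cloud(n,t);X=A.reshape(-1,3);X=X[(d.reshape(-1)>0)&(X[:,2]>20)&(X[:,2]<45)&(abs(X[:,0]-438)<70)&(abs(X[:,1]+296)<100)]
    print(n,len(X),rr(X[:,:2]) if len(X)>20 else '',np.median(X[:,2]))
E
```

```text
pos [ 438.49 -295.27  186.19] jawyaw -167.31 zaxis [-5.e-04  2.e-04 -1.e+00] w 17.6 F [ 0.5 -0.7 -0.4] t 15.45 j [-0.29  0.26 -0.29 -0.   -1.02  0.51]
tool delta mm [  0.6   0.4 101.2] turn -0.06
top 168 (np.float64(13.25), array([ 429.2, -264.1]), np.float64(28.1), np.float64(46.8)) zlow/hi [154.7 174.1 178.3]
[ 438.6 -295.3  186.3]
side 527 (np.float64(19.75), array([ 443.5, -289.2]), np.float64(27.1), np.float64(107.9)) zlow/hi [153.5 170.2 178.3]
[ 438.6 -295.3  186.3]
wrist 2575 (np.float64(12.75), array([ 439.7, -302.1]), np.float64(67.9), np.float64(142.9)) 29.160650717722206
side 563 (np.float64(12.75), array([ 439.1, -294.5]), np.float64(68.0), np.float64(150.9)) 28.250363454034414
top 215 (np.float64(12.75), array([ 432.3, -276.4]), np.float64(68.3), np.float64(107.6)) 29.415000463506658
```

View pics/s8z.png

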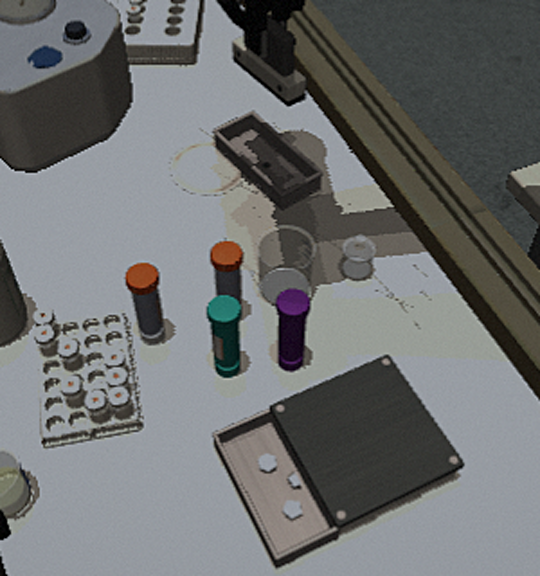

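View pics/w8.png

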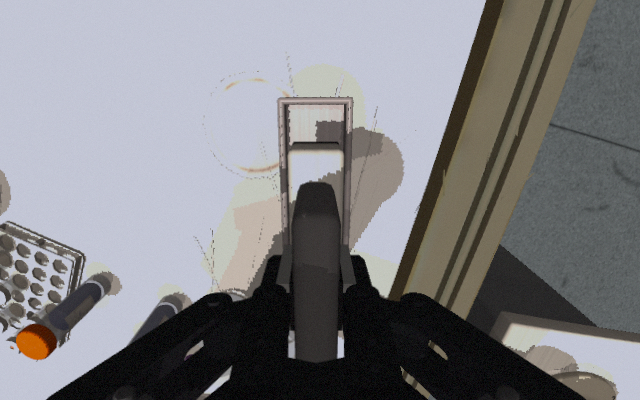

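View pics/top8.png

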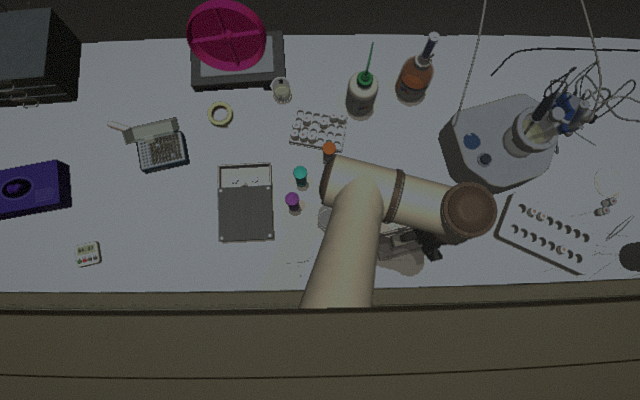

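All chips are in the gutter, at crop (267,462), (295,480) and (292,510), and the glassware is undisturbed. The wrist view shows the scraper aligned along the trough. I am lowering it to 25 mm above the rim before the fine measurement.

>>> drive_tool(
  steps=[
    [0,0,0.01,0,0.005],
    [0,0,0.02,0,0.005],
    [0,0,0.025,0,0.005],
    [0,0,0.02,0,0.005],
    [0,0,0.01,0,0.005],
    [0,0,0.005,0,0.005],
    [0,0,0,0,0.005],
    [0,0,0,0,0.005],
    [0,0,0,0,0.005],
  ],
)

```text
clock: 16.5
position: [439.4, -295.7, 97.4]
ee_rot: [0.781, -0.624, 0.001, -0.0]
contact_force: [-0.1, -0.7, -1.0]
gripper_width: 17.4
```

```bash
cat > m9.py <<'E'
from h import *
from w import rr
import sys
t=sys.argv[1]; zf=float(sys.argv[2])
Z=[]
for n in('wrist','side','top'):
    snap(n,n+t); st=arm.read_state();Z.append(st['position'])
    A,im,d=cloud(n,n+t);X=A.reshape(-1,3);X=X[(d.reshape(-1)>0)&(abs(X[:,0]-438)<70)&(abs(X[:,1]+296)<100)]
    T=X[(X[:,2]>20)&(X[:,2]<40)];a=np.radians(12.75)
    def ext(Y,name):
        u=Y[:,:2]@[np.cos(a),np.sin(a)];v=Y[:,:2]@[-np.sin(a),np.cos(a)]
        print(n,name,len(Y),'u',np.percentile(u,[1,99]).round(1),'v',np.percentile(v,[1,99]).round(1),'rr',rr(Y[:,:2]),'z',np.percentile(Y[:,2],[5,50,95]).round(1))
    if len(T)>20: ext(T,'trough')
    c=np.array([438.3,-295.6]);u=(X[:,:2]-c)@[np.cos(a),np.sin(a)];v=(X[:,:2]-c)@[-np.sin(a),np.cos(a)]
    B=X[(abs(u)<22)&(X[:,2]>zf+5)&(X[:,2]<zf+35)]
    if len(B)>20: ext(B,'body')
    for s in(-1,1):
        E=X[(abs(u)<11)&(s*v>43)&(s*v<54)&(X[:,2]>zf+15)&(X[:,2]<zf+40)]
        if len(E)>5: print(n,'bodytop end',s,len(E),np.median(E[:,2]).round(1))
print(np.round(Z,1))
E
python3 m9.py 9 55; python3 plan.py 438.2 -295.9 85 192.75
python3 - <<'E'
import cv2
im=cv2.imread('pics/side9.png');cv2.imwrite('pics/s9z.png',cv2.resize(im[60:210,240:400],None,fx=4,fy=4,interpolation=cv2.INTER_CUBIC))
E
```

```text
wrist trough 4102 u [328.3 396.1] v [-462.9 -355.8] rr (np.float64(13.0), array([ 443.6, -319.4]), np.float64(67.8), np.float64(107.0)) z [23.8 29.2 30.6]
wrist body 2904 u [348.6 376.3] v [-440.5 -393.8] rr (np.float64(13.0), array([ 445.6, -326.9]), np.float64(27.7), np.float64(46.6)) z [71.  85.3 86.6]
wrist bodytop end -1 1039 85.7
side trough 373 u [330.3 397.4] v [-459.5 -308.5] rr (np.float64(13.25), array([ 439.9, -294.3]), np.float64(66.7), np.float64(151.3)) z [21.  28.5 31.6]
side body 486 u [350.7 378.2] v [-435.9 -327. ] rr (np.float64(19.5), array([ 444.6, -289.9]), np.float64(26.4), np.float64(109.3)) z [62.4 80.3 87.7]
side bodytop end -1 12 85.7
side bodytop end 1 29 86.1
top trough 188 u [326.6 394.7] v [-394.8 -310.7] rr (np.float64(14.25), array([ 429.6, -264. ]), np.float64(68.5), np.float64(83.3)) z [26.1 29.8 33.6]
top body 143 u [346.9 374.9] v [-375.7 -329.5] rr (np.float64(12.75), array([ 429.8, -264.2]), np.float64(28.1), np.float64(46.2)) z [71.  85.2 89. ]
top bodytop end 1 41 86.6
[[ 439.3 -295.7   97.3]
 [ 439.2 -295.7   97.2]
 [ 439.1 -295.6   97.1]]
pos [ 439.06 -295.62   97.07] jawyaw -167.26 zaxis [ 1.3e-03 -4.0e-04 -1.0e+00] w 17.6 F [-0.1  0.2 -0.5] t 16.65 j [-0.29  0.36 -0.41  0.   -0.8   0.51]
tool delta mm [ 0.1  0.9 12.1] turn -0.01
```

View pics/s9z.png

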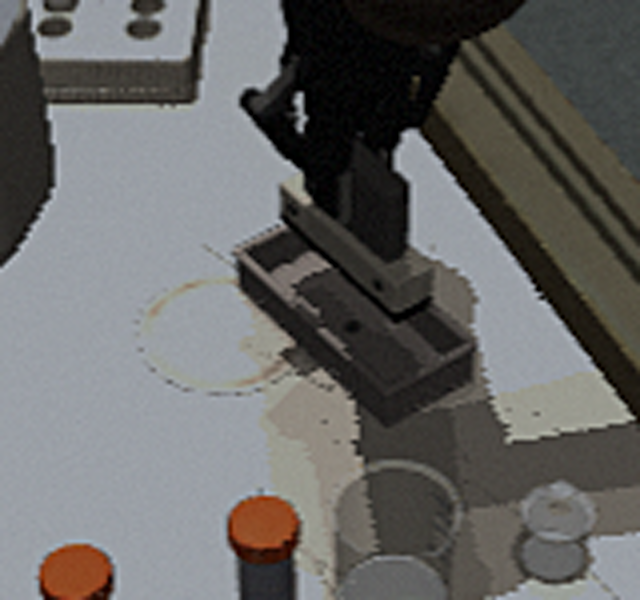

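View pics/wrist9.png

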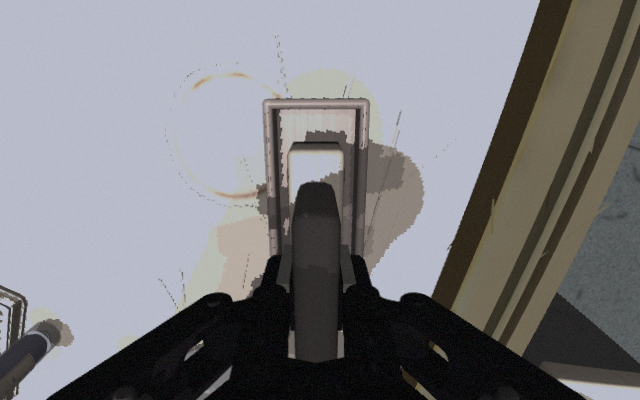

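Relative to the trough the scraper is about 0.4 mm off in width and about 2 mm off in length. I am correcting both and lowering 11 mm.

>>> drive_tool(
  steps=[
    [0.0019,0.0004,0.002,0,0.005],
    [0,0,0.004,0,0.005],
    [0,0,0.003,0,0.005],
    [0,0,0.002,0,0.005],
    [0,0,0,0,0.005],
    [0,0,0,0,0.005],
    [0,0,0,0,0.005],
    [0,0,0,0,0.005],
    [0,0,0,0,0.005],
  ],
)

```text
clock: 17.55
position: [438.8, -297.5, 85.6]
ee_rot: [0.781, -0.624, 0.0, -0.0]
contact_force: [0.4, -0.2, -1.8]
gripper_width: 17.3
```

```bash
python3 m9.py 10 45; python3 plan.py 438.2 -295.9 85 192.75
python3 - <<'E'
import cv2
im=cv2.imread('pics/side10.png');cv2.imwrite('pics/s10z.png',cv2.resize(im[50:370,180:480],None,fx=1.8,fy=1.8,interpolation=cv2.INTER_CUBIC))
E
```

```text
wrist trough 4470 u [328.3 396.1] v [-463.3 -362.3] rr (np.float64(12.5), array([ 444.4, -322.7]), np.float64(67.7), np.float64(100.9)) z [23.8 29.2 30.6]
wrist body 2906 u [347.6 375.4] v [-442.  -394.9] rr (np.float64(13.25), array([ 445. , -328.4]), np.float64(27.8), np.float64(47.0)) z [61.1 73.5 74.8]
wrist bodytop end -1 1005 73.9
side trough 370 u [330.3 397.4] v [-459.1 -307.9] rr (np.float64(13.75), array([ 440.2, -293.6]), np.float64(66.7), np.float64(151.5)) z [20.5 28.4 31.4]
side body 456 u [351.  377.3] v [-438.2 -328.3] rr (np.float64(15.25), array([ 441.5, -293. ]), np.float64(25.5), np.float64(110.3)) z [53.2 69.8 77.1]
side bodytop end -1 13 74.5
side bodytop end 1 42 74.0
top trough 184 u [326.6 394.8] v [-394.9 -311.1] rr (np.float64(13.25), array([ 429.7, -264.5]), np.float64(68.3), np.float64(83.6)) z [25.8 30.1 33.3]
top body 140 u [345.7 373.5] v [-377.4 -331. ] rr (np.float64(14.25), array([ 428.9, -266.1]), np.float64(27.6), np.float64(46.2)) z [60.1 73.7 77.9]
top bodytop end 1 44 74.0
[[ 438.8 -297.4   85.5]
 [ 438.8 -297.4   85.5]
 [ 438.8 -297.4   85.5]]
pos [ 438.78 -297.43   85.48] jawyaw -167.26 zaxis [ 1.e-04 -0.e+00 -1.e+00] w 17.1 F [-0.9  0.5 -2. ] t 17.7 j [-0.29  0.38 -0.41 -0.   -0.77  0.51]
tool delta mm [-1.6  0.2  0.5] turn -0.01
```

View pics/s10z.png

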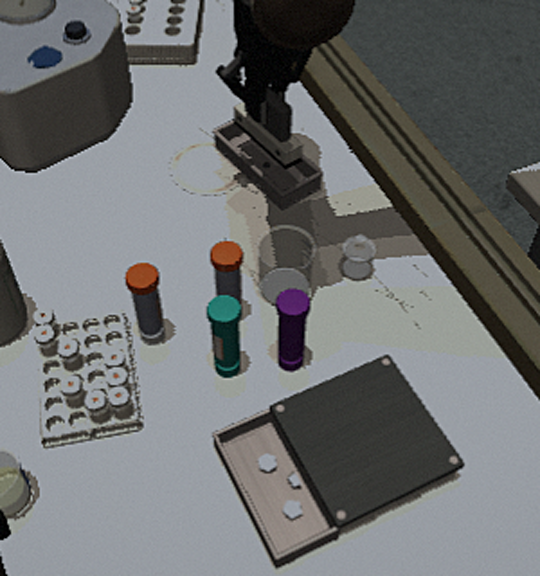

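The checks agree to within about 1 mm: the scraper is centred, level, about 15 mm above the rim and not touching. The chips are in the gutter and the glassware is standing as before.

```bash
python3 -c "
from bench import arm
print(arm.job_done()); s=arm.read_state(); print(s['position'].round(1),round(s['gripper_width'],1),s['clock'])"
```

```text
the job is handed in; nothing more can be done
None
the job is handed in; nothing more can be done
```

The job is handed in at about 17.7 s: the chips are in the gutter and the gripper is holding the scraper still over the rinse trough.

- **Chips:** I gripped the scraper by its handle and pushed all three chips off in one straight stroke, with the foot about 2.4 mm above the plate. The last side picture shows all three inside the gutter. I checked the height of two, and both are flat on the floor. The third I judged from the picture alone.
- **Glassware:** I carried the scraper over the row both ways with its foot about 145 mm up. The last side picture shows all four pieces and the two look-alikes where they were.
- **Scraper over the trough:**
  - It is upright, its length along the trough's to within about 1°, and its foot is about 15 mm above the rim.
  - The force reading shows only the scraper's weight, so it isn't touching, and the grip opening is 17 mm on the handle.

**Where the checks disagreed:** the cameras differ by 2–4 mm in absolute position. I therefore measured the scraper against the trough within each picture, which still left readings of −1.1 to +0.3 mm across the width and 0 to +1.3 mm along the length. I left those uncorrected. One side-camera angle on the scraper body also read about 2.5° off, probably because only part of it was visible.

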